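# Load a boot shell into the jig and clamp it down

### The arm

A 6-joint arm with a two-finger parallel gripper is mounted at the origin on the work surface. World frame = base frame: x ahead of the robot, y to its left, z up, the work surface at z = 0. Lengths are in m, angles in rad, forces in N, time in s.
With the tool pointing down it reaches from about 0.375 to 0.825 m from the base axis. Payload 5.5 kg.
Tool frame: the origin (TCP) lies midway between the tips of the shut fingers; the grasp point (between the pads) lies 19 mm behind it; z points along the fingers, y is the line along which they close (so a half turn about z gives the same grasp; the last joint's range is limited). The gripper opens to 85 mm and grips with 20 to 120 N. Pads are 22 mm wide; open, the fingers measure 114 mm over their backs; the gripper's body (76 mm by 85 mm) begins 54 mm behind the grasp point. The pads swing forward as they close: fully open they stand 13 mm farther back than shut.
Start: joints at [0, 0.314, -0.047, 1.21, 0, 1.571], TCP at [0.6, -0, 0.231] pointing down, gripper open.
Joint ranges: [-2.67, 2.67], [-0.69, 1.73], [-1.03, 1.25], [-2.08, 2.16], [-1.42, 1.45], [-3.14, 3.14]. Speed limits (rad/s): [2.39, 2.39, 3.01, 3.14, 3.14, 3.14].

### API

Orientations are given as a unit quaternion [w, x, y, z].
In Python, from rig import status, imaging, manip, spotter gives the robot as it stands.
- The arm moves only by the tool servo_tool, never from a script. Its argument "targets" is a list that holds one entry, the list of rows, each a list of 7 numbers: the shift along the tool's x, y, z in m, then the turn, a rotation vector about the tool's x, y, z in degrees, then the closure, from -1 (fully open) to 1 (shut). A call has 1 to 8 rows; each row is the pose to reach, as a shift and turn from the pose commanded when the call began, along the tool's axes at that moment; what a row does not reach only later rows make up. A row lasts 1/8 s, in which the tool goes at most 62.5 mm and 10.7 degrees, less where a joint would pass 70% of its speed; a pose out of reach is approached as far as the arm can. A call with a gripper value outside its range is refused whole. The fingers move at their own pace and stop on an object; "grip_force" is the grip in N (left out, the last holds). Time passes only in rows, so rows that repeat a pose let the fingers close. It gives the time, the measured TCP pose, the force, the opening and the grip force at its end, in the units of the state.
- status.sense(): the state, without advancing time (a new reading comes with each control period).
- imaging.capture(name): name is "scene" or "side" or "wrist"; returns the picture (480x640x3 uint8, blue, green, red); there is no depth.
- imaging.camera_info(name): a dict with "intrinsics" (3x3 intrinsics, pixels), "R" (3x3) and "t" (3): a world point X has camera coordinates R X + t. Camera axes: x right, y down, z forward; pixel columns grow to the right and rows downward; lengths in m; the calibration is good to about 2 mm. The wrist camera is an equidistant fisheye: a pixel r from the principal point sees the ray r / f radians off the axis. A picture is of the moment at which its call begins: read the wrist's pose just before it. camera_info takes no time and is no camera call; for the wrist camera it gives the pose at the moment of the call.
- manip.hand_in(): hands the job in; it is judged then, once.
Trained networks look in the newest picture that a camera, given by its name, has taken for a name from the list of things; names that differ only in an ending like _2 or _b are one class to them, and where a whole thing is asked for, a point or a joint stands for the part that bears it (a point fixed in the world has none). Each returns a list of dicts, best first, with "confidence" (0 to 1); they miss things now and then, are a little off and sometimes report something else, mostly with a low value. They report only what shows in the picture. A call takes as long as a camera call. They do not tell look-alikes from the thing itself.
- spotter.cut_out(camera, label): "pixels" (480x640 bool, what is visible of it) and "at" ([row, column] in pixels, amid what is visible of it).
- spotter.tip_of(camera, label): "at" ([row, column] in pixels: a listed point, or the origin of a listed thing).
The state is a dict: "time_s": time; "q": joint angles; "dq": joint speeds; "joint_efforts": joint torques, N m; "ee_pos": TCP position; "orientation": TCP orientation; "ft_force": force on the tool from outside, world axes, zero at the start; "ft_torque": the same for the moment, N m; "grip_width": finger opening in m; "grasp_force": force on a finger pad.
Only numpy, scipy, OpenCV 4.12 (cv2) and the standard library are available. Lean on these libraries where they do the work, as an engineer would, in place of code of your own. Each camera call takes 0.05 s, during which the arm holds its last target. There are 200 camera calls.

### The job

Pick up the loose boot shell and set it down gently, without dropping it, upright on the jig bed between the side rails, toe towards the clamp. Then slide the heel stop up until the boot is held snugly between heel stop and toe stop, and after that swing the hold-down arm fully down so its pad rests on the toe of the boot. Leave the can, mug, parts bin and screwdriver where they are.

Things in the scene. Friction and masses are not known exactly. Their poses are not given: they have to be found in the camera images.
- boot: Loose lower shell of a child's ski boot, blue on a grey sole, 0.55 kg, 190 x 62 mm. Origin: centre of the sole's underside; x to the toe (toe end x=+95 mm, heel x=-95), z up. Rear: open ankle collar, x=-85 to -5 mm, upright parallel sides 58 mm apart outside, rim 118 mm high. Front: toe box, flat top 62 mm high; a sloping instep with two buckles joins them.
- boot_grip (a point): Good grasp point on the boot: middle of the ankle collar, 40 mm behind the boot's origin, 95 mm above the underside; 58 mm wide across the boot's y. Axes as the boot.
- boot_toe (a point): Front tip of the boot sole, on its centre line, 9 mm above the underside.
- jig: Grey metal jig fixed to the bench, base 430 x 150 mm, its top (bed) 20 mm high. Origin: on the bench under the boot's place; x from heel stop to clamp (toe) end, z up. Two aluminium side rails, 8 mm thick, at x=-70 to 60 mm, rise 14 mm above the bed, inner faces at y=+-37 mm. Fixed toe stop plate: face at x=+95 mm, 70 mm wide, 36 mm above the bed.
- jig_seat (a point): Point on the bed surface, 20 mm above the jig's origin, where the boot's origin is when the boot is fully home (boot x along jig x). Axes as the jig.
- stop (a joint): Slide of the heel stop, in m, grows towards the boot (jig +x). 0 = fully back, its face at jig x=-145 mm. Starts between 0 and 0.02; the face meets the heel of a boot that is fully home at 0.050. Stays where it is left, takes about 2 N to move.
- stop_post (a point): Centre of the top of the heel stop's upright round steel post, 20 mm diameter, top 90 mm above the bench, free height 60 mm; 60 mm behind the stop's face (plate 60 mm wide, 62 mm above the bench at its top). Push or grip it from above.
- clamp (a joint): Hinge of the hold-down arm, in rad. 0 = arm level, pad resting on the toe of a seated boot; grows as the arm swings up and away from the boot, end of travel 1.6. Starts between 1.25 and 1.5. The hinge is stiff: the arm stays where it is left, about 3 N at the bar moves it.
- clamp_hinge (a point): Axis of the arm's hinge, 170 mm ahead of the jig's origin, 108 mm above the bench; the axis lies along jig y. Axes as the jig. At joint angle a the bar's centre is at 125 mm x (-cos a, 0, sin a) from here in jig axes.
- clamp_bar (a point): Centre of the black rubber crossbar at the arm's free end: 90 mm long along jig y, 18 mm diameter, 125 mm from the hinge. The arm is a steel bar 22 mm wide and 12 mm thick; the round rubber pad (28 mm) is on its underside 95 mm from the hinge.
- can: Bystander: grey spray can, 58 mm diameter, 120 mm tall; origin under its centre.
- mug: Bystander: white mug, 80 mm diameter, 90 mm tall; origin under its centre.
- bin: Bystander: small blue open parts bin, 90 x 120 x 55 mm; origin under its centre.
- driver: Bystander: screwdriver with black handle lying on the bench; origin underneath its middle.
There are look-alikes about, which are no part of the job. What is shaped like the boot but yellow is not meant.

How it is judged:
On the way, in this order (a step that is already met when the one before it is completed fails the run):
1. the boot stands released on the bed between the rails, toe towards the clamp (y of boot in the frame of jig between -0.01 and 0.01 m and z of boot in the frame of jig_seat between -0.004 and 0.004 m and angle between boot's own z axis and vertical below 0.06 rad and x of boot_toe in the frame of jig above 0.04 m and contact force between the fingers and boot below 0.1 N and linear speed of boot below 0.02 m/s and x of boot in the frame of jig between -0.04 and 0.006 m), for 0.2 s.
2. the heel stop is up against the boot and the boot is home against the toe stop (value of joint stop above 0.047 m and x of boot in the frame of jig between -0.004 and 0.004 m), for 0.1 s.
3. the hold-down arm is fully down on the boot (value of joint clamp below 0.04 rad), for 0.1 s.
At the end, for the whole second after the job is handed in: The boot stands at rest and released on the jig bed (underside within 4 mm of the bed, tilt under 0.06 rad), toe towards the clamp, within 4 mm of home along the jig and 10 mm across it; the heel stop is past 0.047 m, and the hold-down arm is down on the toe (joint between -0.06 and 0.04 rad) (all of step 2 and y of boot in the frame of jig between -0.01 and 0.01 m and z of boot in the frame of jig_seat between -0.004 and 0.004 m and angle between boot's own z axis and vertical below 0.06 rad and x of boot_toe in the frame of jig above 0.04 m and contact force between the fingers and boot below 0.1 N and linear speed of boot below 0.02 m/s and value of joint clamp between -0.06 and 0.04 rad); the robot touches nothing.
It fails at once if the can is shoved more than 30 mm (distance of can from where it was at the start of the episode above 0.03 m).
It fails at once if the mug is shoved more than 30 mm (distance of mug from where it was at the start of the episode above 0.03 m).
It fails at once if the bin is shoved more than 30 mm (distance of bin from where it was at the start of the episode above 0.03 m).
It fails at once if the driver is shoved more than 30 mm (distance of driver from where it was at the start of the episode above 0.03 m).
It fails at once if the boot is dropped or thrown (moving faster than 0.7 m/s while not held) (linear speed of boot above 0.7 m/s and contact force between the fingers and boot below 0.05 N).
It also fails if it takes over 67 s, if anything falls off the work surface, if the arm or the gripper's body presses on something with over 40 N, if the wrist force passes 120 N, or if a joint passes its speed limit or range.

## Working session

There is one attempt and no reset: what is moved stays moved. The work goes in short steps, Python scripts to look and compute and a tool call to move; the robot and the scene stay as the last step left them, time stands still between calls to the robot, and variables do not carry over. Pictures are saved under pics/ and viewed, at most 12 in all, crops included, and the job is handed in when it is done.

Besides the shell and the picture viewer there is one more tool, called after "Call:" by a JSON object that holds its "fn" and its "kwargs", one argument or row to a line. servo_tool: Moves the arm, as the interface text tells. Its arguments: {"type":"object","properties":{"targets":{"type":"array","items":{"type":"array","items":{"type":"array","items":{"type":"number"}}}},"grip_force":{"type":"number"}},"required":["targets"]}

```bash
ls; mkdir -p pics
cat > h.py <<'E'
import numpy as np, cv2
from rig import status, imaging, manip, spotter
E
python3 - <<'E'
from h import *
for n in ("scene","side"):
    im=imaging.capture(n); cv2.imwrite(f"pics/{n}0.png",im)
    c=imaging.camera_info(n); print(n,np.round(c["intrinsics"],1).tolist(),np.round(c["R"],3).tolist(),np.round(c["t"],3).tolist())
    for l in ("boot","boot_grip","boot_toe","jig_seat","stop_post","clamp_hinge","clamp_bar","can","mug","bin","driver"):
        print(n,l,[(np.round(d["at"],1).tolist(),round(d["confidence"],2)) for d in spotter.tip_of(n,l)])
print(status.sense())
E
```

```text
pics
scene [[623.0, 0.0, 321.0], [0.0, 623.0, 225.6], [0.0, 0.0, 1.0]] [[-0.549, 0.836, -0.008], [0.437, 0.278, -0.855], [-0.713, -0.473, -0.518]] [0.354, -0.12, 1.982]
scene boot [([208.5, 318.2], 0.82), ([252.5, 174.5], 0.68), ([230.7, 265.7], 0.57)]
scene boot_grip [([216.4, 157.7], 0.92), ([176.2, 314.5], 0.8)]
scene boot_toe [([266.2, 195.1], 0.97), ([219.1, 340.8], 0.96), ([244.5, 279.3], 0.89)]
scene jig_seat [([272.1, 394.9], 0.61), ([244.7, 279.5], 0.19)]
scene stop_post [([222.0, 341.8], 0.97)]
scene clamp_hinge [([271.9, 456.2], 0.6)]
scene clamp_bar [([220.9, 456.0], 0.87)]
scene can [([316.2, 327.4], 0.58)]
scene mug [([270.9, 231.1], 0.64), ([229.6, 264.4], 0.25)]
scene bin [([304.8, 273.4], 0.74), ([315.5, 326.4], 0.48)]
scene driver [([201.8, 232.4], 0.56)]
side [[445.2, 0.0, 315.3], [0.0, 445.2, 229.9], [0.0, 0.0, 1.0]] [[0.991, -0.135, -0.013], [-0.105, -0.703, -0.703], [0.086, 0.698, -0.711]] [-0.549, 0.055, 1.157]
side boot [([308.0, 225.6], 0.77), ([367.6, 419.7], 0.74)]
side boot_grip [([361.4, 431.5], 0.96), ([296.8, 209.2], 0.73), ([312.1, 306.7], 0.65)]
side 
[... 441 characters left out ...]
4179e-05,  3.13528786e-01, -4.71149065e-02,  1.21022014e+00,
       -8.54357973e-06,  1.57077426e+00]), 'dq': array([-2.57993016e-06,  1.49840653e-03,  1.72060397e-04, -4.46287197e-04,
       -1.73919604e-03, -2.88615111e-05]), 'joint_efforts': array([-4.85450016e-05, -5.39463580e+01,  3.40055108e+01,  1.61982680e-03,
        1.65676870e-04,  4.44760337e-05]), 'ee_pos': array([ 5.99976654e-01, -1.00588399e-05,  2.31275676e-01]), 'orientation': array([-2.08459401e-05,  7.07103241e-01,  7.07110321e-01, -2.68863490e-05]), 'ft_force': array([ 0.25056199,  0.18340487, -0.04887986]), 'ft_torque': array([ 0.01559911, -0.00587013,  0.01488704]), 'grasp_force': 0.0, 'grip_width': 0.08526460302570829}
```

View pics/scene0.png

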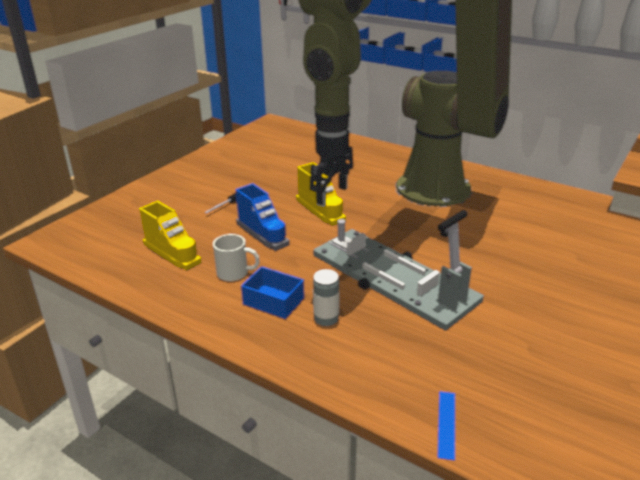

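View pics/side0.png

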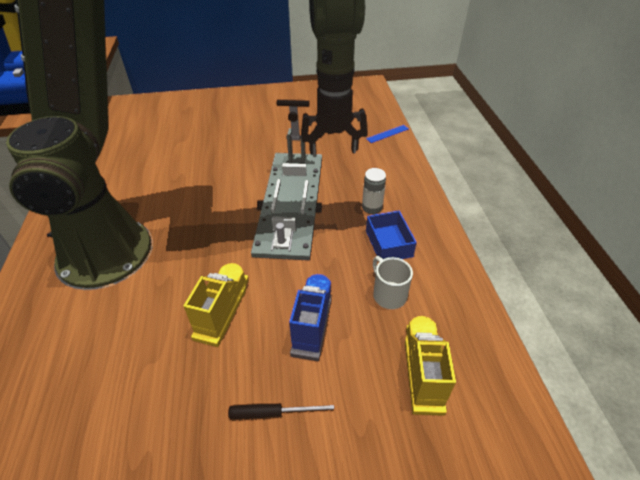

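The boot candidates are yellow at scene (row 192, col 320), yellow at (235, 170), and blue at (215, 263). In the side view the blue one is at (315, 310), with the toe pointing up the image, towards the jig. Blue matches the description. The jig's stop post is at side (232, 280) and its clamp at (103, 292). Next I fit planar poses and check them in a close crop.

```bash
cat >> h.py <<'E'
from scipy.optimize import least_squares
def proj(n,X,ci=None):
    c=ci or imaging.camera_info(n); p=np.atleast_2d(X)@np.array(c["R"]).T+c["t"]; p=p@np.array(c["intrinsics"]).T
    return p[:,:2]/p[:,2:]          # col,row
def ground(n,rc,z):
    c=imaging.camera_info(n); R=np.array(c["R"]); o=-R.T@c["t"]
    d=R.T@np.linalg.inv(c["intrinsics"])@[rc[1],rc[0],1]; return o+d*(z-o[2])/d[2]
def place(p,L):                      # p=(x,y,yaw), local pts
    c,s=np.cos(p[2]),np.sin(p[2]); L=np.atleast_2d(L)
    return np.c_[p[0]+c*L[:,0]-s*L[:,1],p[1]+s*L[:,0]+c*L[:,1],L[:,2]]
def tri(*obs):                       # obs: (camera,(row,col))
    A=[];b=[]
    for n,rc in obs:
        c=imaging.camera_info(n); R=np.array(c["R"]); o=-R.T@c["t"]
        d=R.T@np.linalg.inv(c["intrinsics"])@[rc[1],rc[0],1]; d/=np.linalg.norm(d); P=np.eye(3)-np.outer(d,d); A.append(P); b.append(P@o)
    return np.linalg.solve(sum(A),sum(b))
E
python3 - <<'E'
from h import *
# jig: points
print("grip side",ground("side",(312.1,306.7),.095),"toe scene",ground("scene",(244.5,279.3),.009))
print("post",ground("scene",(222,341.8),.09),ground("side",(225.8,279.2),.09))
print("hinge",ground("scene",(271.9,456.2),.108),ground("side",(138.9,295.7),.108))
print("seat",ground("scene",(272.1,394.9),.02),ground("side",(194.2,290.7),.02))
print("bar",tri(("scene",(220.9,456.0)),("side",(103.2,291.5))))
for l,s,d in(("can",(316.2,327.4),(207.2,372.4)),("mug",(270.9,231.1),(295.9,390.1)),("bin",(304.8,273.4),(244.3,389.7)),("driver",(201.8,232.4),(413.5,284.7))):
    print(l,ground("scene",s,0),ground("side",d,0))
print("ybl",ground("side",(296.8,209.2),.095),ground("scene",(176.2,314.5),.095))
for n in("scene","side"):
    im=imaging.capture(n)
    for d in spotter.cut_out(n,"boot"): 
        m=d["pixels"]; print(n,np.round(d["at"]),d["confidence"],m.sum(),im[m].mean(0).round())
E
```

```text
grip side [ 0.49350204 -0.32707402  0.095     ] toe scene [ 0.54004836 -0.20421787  0.009     ]
post [ 0.46362845 -0.05320364  0.09      ] [ 0.45774261 -0.06535352  0.09      ]
hinge [0.53756798 0.29475664 0.108     ] [0.53454452 0.27365294 0.108     ]
seat [0.50005765 0.12565951 0.02      ] [0.50109575 0.1293505  0.02      ]
bar [0.52648142 0.27437921 0.2273672 ]
can [0.71486157 0.06336418 0.        ] [7.26216731e-01 6.17617804e-02 1.11022302e-16]
mug [ 6.96160184e-01 -2.42957630e-01  1.11022302e-16] [ 0.69819099 -0.24584707  0.        ]
bin [ 0.74870819 -0.06745418  0.        ] [ 0.73866054 -0.08498107  0.        ]
driver [ 0.41245272 -0.47845601  0.        ] [ 0.42891247 -0.48628571  0.        ]
ybl [ 0.29571228 -0.25980743  0.095     ] [ 0.28881386 -0.25602917  0.095     ]
scene [240. 168.] 0.72 2469 [ 23. 141. 166.]
scene [215. 261.] 0.68 2200 [126.  78.  52.]
scene [201. 314.] 0.61 1275 [ 16. 131. 156.]
side [299. 215.] 0.96 3361 [ 44. 124. 145.]
side [320. 312.] 0.89 2676 [117.  74.  65.]
side [371. 427.] 0.67 3843 [ 55. 138. 156.]
```

```bash
cat >> h.py <<'E'
def box(x0,x1,y,z0,z1): return np.array([[x,s*y,z] for x in(x0,x1) for s in(-1,1) for z in(z0,z1)],float)
BOOT=[np.r_[box(-.095,.07,.031,0,.018),box(.07,.095,.018,0,.018)],box(-.085,-.005,.029,.01,.118),
      np.r_[box(-.005,.065,.029,.01,.062),box(.065,.09,.018,.01,.062)],np.array([[-.005,s*.029,z] for s in(-1,1) for z in(.01,.105)]+[[.03,s*.029,z] for s in(-1,1) for z in(.01,.062)])]
def render(n,p,ci,parts=BOOT):
    m=np.zeros((480,640),np.uint8)
    for L in parts: cv2.fillConvexPoly(m,cv2.convexHull((proj(n,place(p,L),ci)*16).round().astype(np.int32)),1,shift=4)
    return m>0
E
python3 - <<'E'
from h import *
from scipy.optimize import minimize
obs=[]
for n in("scene","side"):
    im=imaging.capture(n)
    m=[d["pixels"] for d in spotter.cut_out(n,"boot") if im[d["pixels"]].mean(0)[0]>90][0]
    obs.append((n,m,imaging.camera_info(n),im))
def cost(p):
    p=np.array(p); return sum(1-(r&m).sum()/(r|m).sum() for n,m,c,_ in obs for r in[render(n,p,c)])
p0=np.array([.515,-.29,1.2])
S=p0+np.array([[0,0,0],[.02,0,0],[0,.02,0],[0,0,.2]])
r=minimize(cost,p0,method="Nelder-Mead",options=dict(initial_simplex=S,xatol=1e-4,fatol=1e-4)); print("boot",r.x,np.degrees(r.x[2]),r.fun)
print("grip",place(r.x,[-.04,0,.095]))
# jig points fit: seat, hinge, with seat/hinge in both views + post in s
J=dict(seat=[0,0,.02],hinge=[.17,0,.108])
D=[("scene","seat",(272.1,394.9)),("side","seat",(194.2,290.7)),("scene","hinge",(271.9,456.2)),("side","hinge",(138.9,295.7)),("scene","post",(222,341.8)),("side","post",(225.8,279.2)),("scene","bar",(220.9,456)),("side","bar",(103.2,291.5))]
def L(k,v): return {"seat":[0,0,.02],"hinge":[.17,0,.108],"post":[-.205+v[3],0,.09],"bar":[.17-.125*np.cos(v[4]),0,.108+.125*np.sin(v[4])]}[k]
f=lambda v:np.concatenate([proj(n,place(v[:3],L(k,v)))[0]-rc[::-1] for n,k,rc in D])
j=least_squares(f,[.5,.12,1.35,.01,1.4],loss="soft_l1",x_scale=[.01,.01,.1,.01,.1]); print("jig",j.x,f(j.x).round(1))
outs=[]
for n,m,c,im in obs:
    k=3; o=cv2.resize(im,None,fx=k,fy=k,interpolation=cv2.INTER_CUBIC)
    cs,_=cv2.findContours(cv2.resize(render(n,r.x,c).astype(np.uint8),None,fx=k,fy=k,interpolation=0),0,1); cv2.drawContours(o,cs,-1,(0,0,255),1)
    for B in(box(-.07,.06,.037,.034,.0341),box(.095,.0951,.035,.02,.056)):
        cv2.polylines(o,[cv2.convexHull((proj(n,place(j.x[:3],B),c)*k).round().astype(np.int32))],True,(0,255,0),1)
    for kk in("post","bar","hinge","seat"): cv2.circle(o,tuple((proj(n,place(j.x[:3],L(kk,j.x)),c)[0]*k).astype(int)),3,(255,0,255),-1)
    outs.append(o)
a=outs[0][150*3:340*3,225*3:490*3]; b=outs[1][85*3:365*3,180*3:345*3]
cv2.imwrite("pics/fit_scene.png",a); cv2.imwrite("pics/fit_side.png",cv2.resize(b,None,fx=.71,fy=.71,interpolation=cv2.INTER_AREA)); print(a.shape,b.shape)
E
```

```text
boot [ 0.50946808 -0.28485388  1.25628346] 71.97974020619279 0.12856563399997
grip [[ 0.49709395 -0.32289177  0.095     ]]
jig [0.49897055 0.12705179 1.35828411 0.01534916 1.42655713] [ 0.7 -0.  -0.7  0.6 -0.2 -0.8 -0.6 -3.7 -0.7 -1.3  0.3 -2.  -0.9  0.3
  0.9 -2.6]
(570, 795, 3) (840, 495, 3)
```

View pics/fit_scene.png

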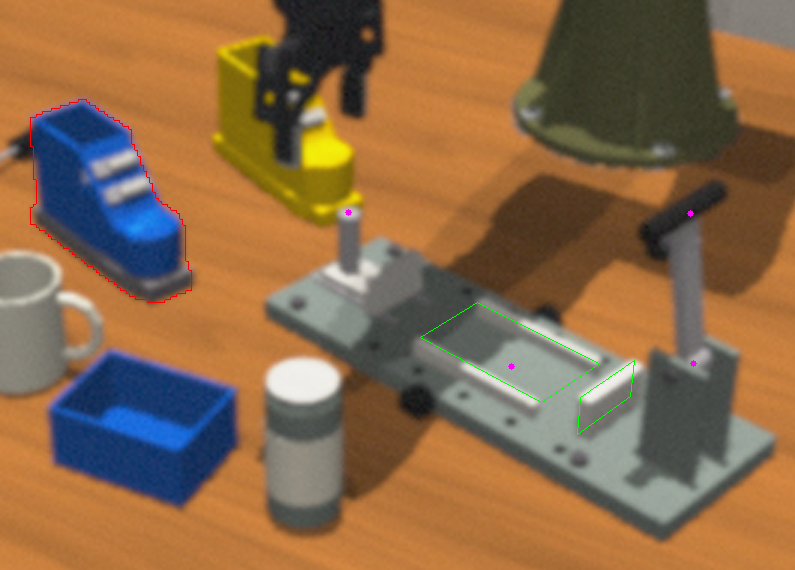

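View pics/fit_side.png

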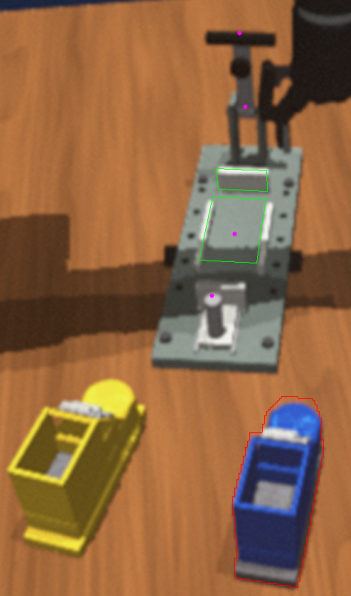

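The red silhouette fits the blue boot closely in both views, so blue is the choice. The jig fit is good to about 2–3 mm. I'll refine both with the wrist camera.

```bash
cat >> h.py <<'E'
def projw(X,ci):
    p=np.atleast_2d(X)@np.array(ci["R"]).T+ci["t"]; K=np.array(ci["intrinsics"]); r=np.hypot(p[:,0],p[:,1]); th=np.arctan2(r,p[:,2])
    return np.c_[K[0,2]+K[0,0]*th*p[:,0]/r,K[1,2]+K[1,1]*th*p[:,1]/r]
from scipy.spatial.transform import Rotation as Ro
def plan(pos,yaw):   # yaw: world angle of tool y
    s=status.sense(); q=s["orientation"]; R=Ro.from_quat([q[1],q[2],q[3],q[0]]).as_matrix()
    y=np.array([np.cos(yaw),np.sin(yaw),0]); z=np.array([0,0,-1.]); T=np.c_[np.cross(y,z),y,z]
    print("t",s["time_s"],"shift mm",(R.T@(np.array(pos)-s["ee_pos"])*1000).round(1),"turn deg",np.degrees(Ro.from_matrix(R.T@T).as_rotvec()).round(1))
E
python3 - <<'E'
from h import *
ci=imaging.camera_info("wrist"); im=imaging.capture("wrist"); cv2.imwrite("pics/w0.png",im)
print(np.round(ci["intrinsics"],1).tolist(), (-np.array(ci["R"]).T@ci["t"]).round(3))
jp=np.array([0.49897055,0.12705179,1.35828411])
for l,L in (("jig_seat",[0,0,.02]),("stop_post",[-.19,0,.09]),("clamp_hinge",[.17,0,.108]),("clamp_bar",[.152,0,.232])):
    print(l,[(np.round(d["at"],1).tolist(),round(d["confidence"],2)) for d in spotter.tip_of("wrist",l)],projw(place(jp,L),ci)[:,::-1].round(1))
plan([.497,-.323,.25],np.radians(-18))
E
```

```text
[[371.6, 0.0, 321.8], [0.0, 371.6, 236.6], [0.0, 0.0, 1.0]] [0.599 0.08  0.373]
jig_seat [([80.8, 215.7], 0.83)] [[ 74.1 216. ]]
stop_post [([286.2, 164.0], 0.9)] [[285.1 165.4]]
clamp_hinge [([268.9, 441.1], 0.35)] [[-127.7  239. ]]
clamp_bar [] [[-217.2  186.4]]
t 1.85 shift mm [-323.  -103.   -18.7] turn deg [-0. -0. 18.]
```

View pics/w0.png

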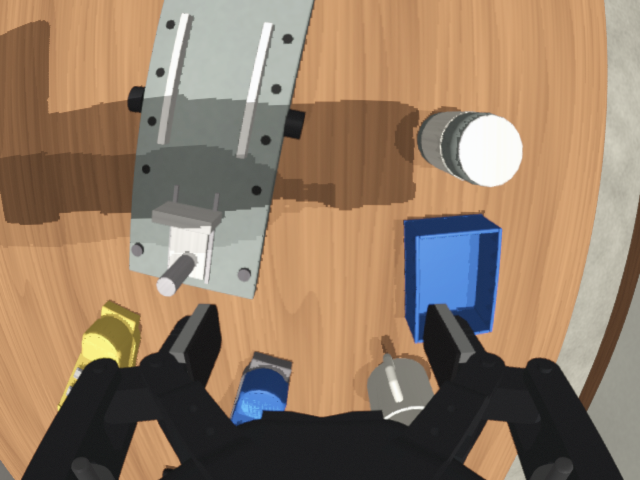

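Call:
{"fn": "servo_tool", "kwargs": {
  "targets": [
    [[-0.054,-0.017,-0.003,0,0,3,-1],[-0.108,-0.034,-0.006,0,0,6,-1],[-0.162,-0.052,-0.009,0,0,9,-1],[-0.215,-0.069,-0.012,0,0,12,-1],[-0.269,-0.086,-0.015,0,0,15,-1],[-0.323,-0.103,-0.019,0,0,18,-1],[-0.323,-0.103,-0.019,0,0,18,-1],[-0.323,-0.103,-0.019,0,0,18,-1]]
  ],
  "grip_force": 40
}}

```text
time_s: 2.85
ee_pos: [0.4969, -0.3228, 0.2501]
orientation: [-0.0, 0.809, 0.588, 0.0]
ft_force: [0.7, -0.3, 0.0]
grip_width: 0.0854
grasp_force: 0.0
```

Run:
```python
from h import *
ci=imaging.camera_info("wrist"); im=imaging.capture("wrist"); cv2.imwrite("pics/w1.png",im)
bp=np.array([0.50947,-0.28485,1.25628])
for l,L in (("boot_toe",[.095,0,.009]),("boot_grip",[-.04,0,.095]),("boot",[0,0,0])):
    print(l,[(np.round(d["at"],1).tolist(),round(d["confidence"],2)) for d in spotter.tip_of("wrist",l)],projw(place(bp,L),ci)[:,::-1].round(1))
k=1
for B in (box(-.095,.095,.031,.0,.0001),box(-.085,-.005,.029,.118,.1181),box(.0,.09,.029,.062,.0621)):
    cv2.polylines(im,[cv2.convexHull(projw(place(bp,B),ci).round().astype(np.int32))],True,(0,0,255),1)
cv2.imwrite("pics/w1o.png",im)
# jig with wrist0 rails: recompute the first camera pose from rig frame offset unavailable -> see later
plan([.497,-.323,.076],np.radians(-18)); print(status.sense()["ee_pos"])
```

```text
boot_toe [([67.6, 325.7], 0.89), ([148.5, 524.6], 0.63), ([83.9, 138.6], 0.56)] [[ 66.  322.4]]
boot_grip [([228.0, 97.6], 0.59), ([221.2, 327.4], 0.56)] [[216.7 322.6]]
boot [([166.0, 141.0], 0.94), ([158.5, 324.8], 0.59), ([225.6, 519.4], 0.58)] [[156.8 322.4]]
t 3.05 shift mm [ -1.4  -0.  174.3] turn deg [-0.  -0.   0.1]
[ 0.49749397 -0.32170002  0.2502699 ]
```

View pics/w1o.png

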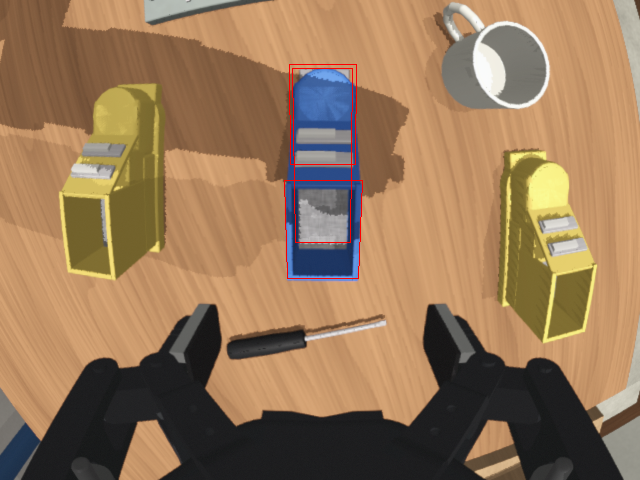

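The overlay matches the blue boot within 1–2 px: collar at rows 182–278, cols 286–360. Descending and gripping.

Call:
{"fn": "servo_tool", "kwargs": {
  "targets": [
    [[0,0,0.05,0,0,0,-1],[0,0,0.1,0,0,0,-1],[0,0,0.14,0,0,0,-1],[0,0,0.174,0,0,0,-1],[0,0,0.174,0,0,0,-1],[0,0,0.174,0,0,0,1],[0,0,0.174,0,0,0,1],[0,0,0.174,0,0,0,1]]
  ],
  "grip_force": 40
}}

```text
time_s: 4.05
ee_pos: [0.4983, -0.3235, 0.0784]
orientation: [0.001, 0.809, 0.588, 0.001]
ft_force: [-1.1, 2.0, 7.1]
grip_width: 0.0574
grasp_force: 44.0
```

Call:
{"fn": "servo_tool", "kwargs": {
  "targets": [
    [[0,0,0,0,0,0,1],[0,0,0,0,0,0,1],[0,0,-0.01,0,0,0,1],[0,0,-0.03,0,0,0,1],[0,0,-0.06,0,0,0,1],[0,0,-0.09,0,0,0,1],[0,0,-0.12,0,0,0,1],[0,0,-0.12,0,0,0,1]]
  ],
  "grip_force": 40
}}

```text
time_s: 5.05
ee_pos: [0.4984, -0.3241, 0.1989]
orientation: [0.002, 0.809, 0.588, 0.001]
ft_force: [0.4, 0.4, -4.7]
grip_width: 0.0574
grasp_force: 44.3
```

Run:
```python
from h import *
plan([.45,-.15,.215],np.radians(-12.2))
```

```text
t 5.05 shift mm [150.6 -99.8 -16.8] turn deg [ 0.3  0.1 -5.8]
```

Call:
{"fn": "servo_tool", "kwargs": {
  "targets": [
    [[0.02,-0.013,-0.01,0,0,-1,1],[0.05,-0.033,-0.016,0,0,-2,1],[0.085,-0.056,-0.016,0,0,-4,1],[0.12,-0.08,-0.016,0,0,-5.8,1],[0.142,-0.094,-0.016,0,0,-5.8,1],[0.15,-0.1,-0.016,0,0,-5.8,1],[0.15,-0.1,-0.016,0,0,-5.8,1],[0.15,-0.1,-0.016,0,0,-5.8,1]]
  ]
}}

```text
time_s: 6.05
ee_pos: [0.4484, -0.15, 0.2121]
orientation: [0.0, 0.778, 0.628, -0.0]
ft_force: [-0.1, -0.4, -5.2]
grip_width: 0.0577
grasp_force: 44.6
```

Run:
```python
from h import *
ci=imaging.camera_info("wrist"); im=imaging.capture("wrist")
jp=np.array([0.49897055,0.12705179,1.35828411]); s=status.sense(); print(s["ee_pos"],s["grip_width"])
for l,L in (("jig_seat",[0,0,.02]),("stop_post",[-.19,0,.09]),("clamp_hinge",[.17,0,.108]),("clamp_bar",[.152,0,.232]),("boot_toe",[0,0,0])):
    print(l,[(np.round(d["at"],1).tolist(),round(d["confidence"],2)) for d in spotter.tip_of("wrist",l)],projw(place(jp,L),ci)[:,::-1].round(1))
for B in [box(-.07,.06,.037,.034,.0341),box(-.07,.06,.045,.034,.0341),box(.095,.0951,.035,.02,.056)]:
    cv2.polylines(im,[cv2.convexHull(projw(place(jp,B),ci).round().astype(np.int32))],True,(0,255,0),1)
# boot wireframe in hand: TCP-> boot origin offset
q=s["orientation"]; R=Ro.from_quat([q[1],q[2],q[3],q[0]]).as_matrix(); x=R[:,0]
yaw=np.arctan2(x[1],x[0]); o=s["ee_pos"]+R@np.array([.04,0,.0784]); print("boot est",o,np.degrees(yaw))
for B in (box(-.095,.095,.031,.0,.0001),box(-.085,-.005,.029,.118,.1181),box(.0,.09,.029,.062,.0621)):
    cv2.polylines(im,[cv2.convexHull(projw(place([o[0],o[1],yaw],B)+[0,0,o[2]],ci).round().astype(np.int32))],True,(0,0,255),1)
cv2.imwrite("pics/w2o.png",im); np.savez("w2.npz",R=ci["R"],t=ci["t"],K=ci["intrinsics"])
```

```text
[ 0.44844849 -0.15015024  0.21212124] 0.057584722464373274
jig_seat [] [[-82.9 312.2]]
stop_post [] [[102.7 309.3]]
clamp_hinge [] [[-247.6  311.6]]
clamp_bar [([335.9, 324.6], 0.19)] [[-341.4  307.9]]
boot_toe [([212.9, 217.6], 0.81), ([302.5, 573.2], 0.79)] [[-73.5 312.6]]
boot est [ 0.45692504 -0.11108661  0.13370733] 77.7537727870862
```

View pics/w2o.png

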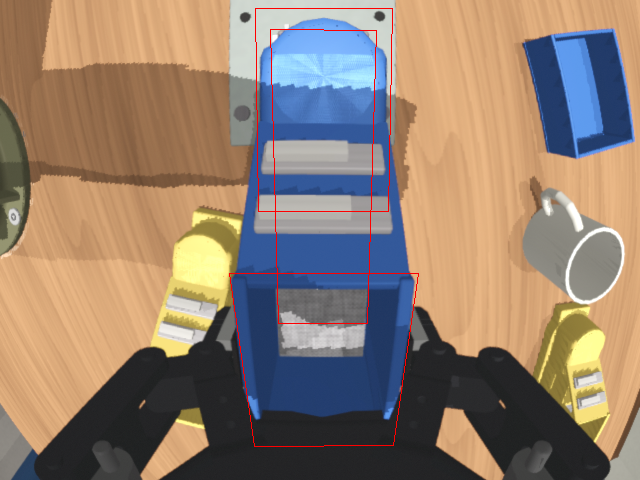

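Boot hangs level in the grip and matches prediction within about 2 mm. Refining the jig from the rails in the first wrist picture.

Run:
```python
from h import *
w=np.load("w2.npz"); s=status.sense()
def T(R,t): M=np.eye(4); M[:3,:3]=R; M[:3,3]=t; return M
def tool(q,p): return T(Ro.from_quat([q[1],q[2],q[3],q[0]]).as_matrix(),p)
C=T(w["R"],w["t"])@tool(s["orientation"],s["ee_pos"])      # tool -> cam
M=C@np.linalg.inv(tool([0,.7071068,.7071068,0],[.59998,0,.23128])); ci=dict(R=M[:3,:3],t=M[:3,3],intrinsics=w["K"])
print("camera chk",(-M[:3,:3].T@M[:3,3]).round(3))
im=cv2.imread("pics/w0.png"); hsv=cv2.cvtColor(im,cv2.COLOR_BGR2HSV)
obs=[]
for roi in((155,195,8,150),(230,275,15,165)):
    x0,x1,y0,y1=roi; g=im[y0:y1,x0:x1].min(2); bg=np.median(g,axis=1,keepdims=True)
    m=((g>bg+25)).astype(np.uint8); n,lab,st,ce=cv2.connectedComponentsWithStats(m); k=1+st[1:,4].argmax()
    pts=np.argwhere(lab==k)[:,::-1]+[x0,y0]; 
    r0,r1=pts[:,1].min(),pts[:,1].max(); mid=[(pts[pts[:,1]==r][:,0].mean(),r,np.ptp(pts[pts[:,1]==r][:,0])+1) for r in range(r0,r1+1,12)]
    print(roi,r0,r1,[(round(a,1),b,c) for a,b,c in mid]); obs.append((mid[1:-1]))
    ends=(r0,r1)
# lateral fit: rail centre line y=+-.041 z=.034 ; jig x origin from points in scene/side
D=[("scene",[0,0,.02],(272.1,394.9)),("side",[0,0,.02],(194.2,290.7)),("scene",[.17,0,.108],(271.9,456.2))]
def f(p):
    e=[]
    for sgn,mid in zip((1,-1),obs):
        L=projw(place(p,[[x,sgn*.041,.034] for x in np.linspace(-.08,.07,60)]),ci); i=L[:,1].argsort()
        e+=[np.interp(r,L[i,1],L[i,0])-c for c,r,_ in mid]
    for n,l,rc in D: e+=list(.5*(proj(n,place(p,l))[0]-rc[::-1]))
    return np.array(e)
r=least_squares(f,[.499,.127,1.358],x_scale=[.01,.01,.1],loss="soft_l1"); print(r.x,np.degrees(r.x[2]),r.fun.round(1))
for x in(-.07,.06): print(x,projw(place(r.x,[[x,.041,.034],[x,-.041,.034]]),ci).round(1).tolist())
j=r.x; tgt=place(j,[-.055,0,.215])[0]; print("tgt",tgt); plan(tgt,j[2]-np.pi/2)
```

```text
camera chk [0.6   0.08  0.373]
(155, 195, 8, 150) 13 95 [(np.float64(184.5), 13, np.int64(6)), (np.float64(181.5), 25, np.int64(8)), (np.float64(179.0), 37, np.int64(7)), (np.float64(176.0), 49, np.int64(7)), (np.float64(174.0), 61, np.int64(7)), (np.float64(171.5), 73, np.int64(8)), (np.float64(169.0), 85, np.int64(7))]
(230, 275, 15, 165) 22 156 [(np.float64(266.5), 22, np.int64(4)), (np.float64(265.0), 34, np.int64(9)), (np.float64(262.0), 46, np.int64(9)), (np.float64(259.0), 58, np.int64(9)), (np.float64(256.5), 70, np.int64(8)), (np.float64(254.5), 82, np.int64(8)), (np.float64(251.5), 94, np.int64(8)), (np.float64(249.5), 106, np.int64(8)), (np.float64(247.0), 118, np.int64(9)), (np.float64(244.5), 130, np.int64(8)), (np.float64(242.5), 142, np.int64(8)), (np.float64(240.5), 154, np.int64(8))]
[0.49970757 0.12761445 1.35671554] 77.73407419506495 [-0.  -0.3  0.1 -0.4 -0.2 -0.1  0.2  0.4  0.3 -0.3  0.2 -0.2 -0.   0.2
 -0.   0.4  0.1 -0.2  0.2 -0.1 -0.3]
-0.07 [[160.5, 138.4], [240.7, 152.2]]
0.06 [[185.9, 7.0], [269.3, 15.9]]
tgt [0.48802286 0.07386998 0.215     ]
t 6.35 shift mm [227.1  -8.6  -2.8] turn deg [-0.  0.  0.]
```

Call:
{"fn": "servo_tool", "kwargs": {
  "targets": [
    [[0.02,-0.001,0,0,0,0,1],[0.06,-0.003,0,0,0,0,1],[0.105,-0.005,0,0,0,0,1],[0.15,-0.007,0,0,0,0,1],[0.19,-0.0085,0,0,0,0,1],[0.215,-0.0085,0,0,0,0,1],[0.222,-0.0085,0,0,0,0,1],[0.222,-0.0085,0,0,0,0,1]]
  ]
}}

```text
time_s: 7.35
ee_pos: [0.4868, 0.0692, 0.2121]
orientation: [0.0, 0.778, 0.628, -0.0]
ft_force: [-0.4, -0.9, -4.4]
grip_width: 0.0575
grasp_force: 44.4
```

Call:
{"fn": "servo_tool", "kwargs": {
  "targets": [
    [[0,0,0.01,0,0,0,1],[0,0,0.03,0,0,0,1],[0,0,0.05,0,0,0,1],[0,0,0.07,0,0,0,1],[0,0,0.085,0,0,0,1],[0,0,0.09,0,0,0,1],[0,0,0.09,0,0,0,1],[0,0,0.09,0,0,0,1]]
  ]
}}

```text
time_s: 8.35
ee_pos: [0.4875, 0.0694, 0.123]
orientation: [0.0, 0.778, 0.628, 0.001]
ft_force: [0.7, 0.9, -3.4]
grip_width: 0.0575
grasp_force: 44.4
```

Run:
```python
from h import *
jp=np.array([.4986,.1227,1.3567]); s=status.sense(); print(s["ee_pos"],s["ft_force"])
ci=imaging.camera_info("wrist"); a=imaging.capture("wrist")
b=imaging.capture("side")[120:300,220:360]; c=imaging.capture("scene")[170:340,320:500]
k=lambda m:cv2.resize(m,(400,int(400*m.shape[0]/m.shape[1])),interpolation=cv2.INTER_CUBIC)
a=cv2.resize(a[:300],(400,188)); b,c=k(b),k(c)
L=np.vstack([a,c[:min(378,len(c))]]); h=min(600,max(len(L),len(b))); o=np.zeros((h,800,3),np.uint8); o[:len(L),:400]=L[:h]; o[:min(h,len(b)),400:]=b[:h]
cv2.imwrite("pics/place.png",o)
plan(np.r_[place(jp,[-.055,0,0])[0][:2],.0984],jp[2]-np.pi/2)
```

```text
[0.48749788 0.06939294 0.12301942] [ 0.67975029  0.88475389 -3.42771756]
t 8.5 shift mm [-0.6 -0.4 24.5] turn deg [ 0.1 -0.   0.1]
```

View pics/place.png

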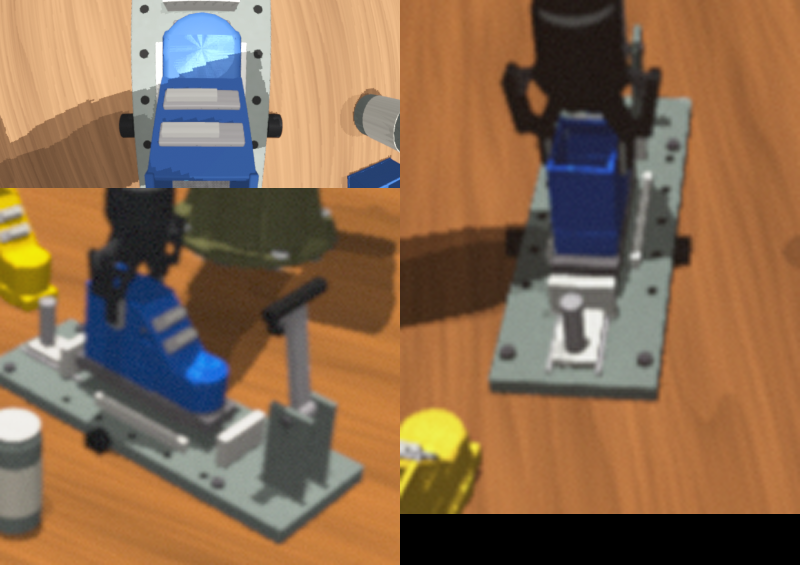

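The boot sits centred between the rails and above the bed, clear of heel stop and toe stop. Lowering it.

Call:
{"fn": "servo_tool", "kwargs": {
  "targets": [
    [[0,0,0.006,0,0,0,1],[0,0,0.012,0,0,0,1],[0,0,0.017,0,0,0,1],[0,0,0.02,0,0,0,1],[0,0,0.022,0,0,0,1],[0,0,0.0235,0,0,0,1],[0,0,0.0245,0,0,0,1],[0,0,0.0245,0,0,0,1]]
  ]
}}

```text
time_s: 9.5
ee_pos: [0.4873, 0.0687, 0.0988]
orientation: [0.001, 0.778, 0.628, 0.0]
ft_force: [-3.7, -5.2, 5.3]
grip_width: 0.0577
grasp_force: 45.4
```

Call:
{"fn": "servo_tool", "kwargs": {
  "targets": [
    [[0,0,0,0,0,0,0.2],[0,0,0,0,0,0,-0.4],[0,0,0,0,0,0,-1],[0,0,0,0,0,0,-1],[0,0,-0.02,0,0,0,-1],[0,0,-0.06,0,0,0,-1],[0,0,-0.1,0,0,0,-1],[0,0,-0.1,0,0,0,-1]]
  ]
}}

```text
time_s: 10.5
ee_pos: [0.4893, 0.0698, 0.201]
orientation: [0.002, 0.778, 0.628, 0.003]
ft_force: [0.6, 0.2, 0.0]
grip_width: 0.0855
grasp_force: 0.0
```

Run:
```python
from h import *
s=status.sense(); print(s["time_s"],s["ee_pos"],s["ft_force"])
jp=np.array([.4986,.1227,1.3567])
def inj(X): d=np.array(X)[:2]-jp[:2]; c,n=np.cos(jp[2]),np.sin(jp[2]); return (np.array([c*d[0]+n*d[1],-n*d[0]+c*d[1]])*1000).round(1)
for n in("scene","side"):
    imaging.capture(n)
    for l,z in(("boot_toe",.029),("boot_grip",.115),("boot",.02),("stop_post",.09),("clamp_bar",.23),("clamp_hinge",.108)):
        print(n,l,[(np.round(d["at"],1).tolist(),round(d["confidence"],2),inj(ground(n,d["at"],z)).tolist()) for d in spotter.tip_of(n,l)])
ci=imaging.camera_info("wrist"); im=imaging.capture("wrist")
for l in("boot_toe","stop_post","clamp_bar"): print("w",l,[(np.round(d["at"],1).tolist(),round(d["confidence"],2)) for d in spotter.tip_of("wrist",l)])
for B in [box(-.07,.06,.037,.034,.0341),box(-.07,.06,.045,.034,.0341),box(.095,.0951,.035,.02,.056)]:
    cv2.polylines(im,[cv2.convexHull(projw(place(jp,B),ci).round().astype(np.int32))],True,(0,255,0),1)
for B in (box(-.095,.095,.031,.02,.0201),box(-.085,-.005,.029,.138,.1381),box(.0,.09,.029,.082,.0821)):
    cv2.polylines(im,[cv2.convexHull(projw(place(jp,B-[.015,0,0]),ci).round().astype(np.int32))],True,(0,0,255),1)
cv2.imwrite("pics/w3.png",im)
```

```text
10.5 [0.4893006  0.06980945 0.2010148 ] [0.55122389 0.19917163 0.04098145]
scene boot_toe [([263.8, 193.7], 0.98, [-373.1, -342.1]), ([279.4, 417.0], 0.87, [68.5, 3.4]), ([219.9, 338.5], 0.84, [-264.3, 72.5])]
scene boot_grip [([177.0, 313.2], 0.94, [-384.8, 90.9]), ([230.1, 379.7], 0.81, [-56.5, 4.5]), ([219.1, 158.8], 0.78, [-494.7, -354.0])]
scene boot [([253.4, 172.7], 0.91, [-464.0, -346.7]), ([209.8, 321.1], 0.81, [-351.5, 89.1]), ([264.8, 389.7], 0.73, [-26.6, 14.5])]
scene stop_post [([222.3, 338.6], 0.9, [-184.2, -10.2])]
scene clamp_bar [([218.1, 453.3], 0.58, [144.4, 11.5])]
scene clamp_hinge [([268.8, 457.8], 0.79, [171.9, 11.1])]
side boot_toe [([177.2, 290.1], 0.82, [72.9, 8.1]), ([279.4, 241.2], 0.8, [-315.6, 77.8]), ([328.5, 416.9], 0.72, [-421.0, -323.0])]
side boot_grip [([183.6, 285.3], 0.88, [-61.2, 0.1]), ([297.5, 206.1], 0.86, [-433.2, 115.6]), ([363.2, 431.4], 0.74, [-547.1, -325.9])]
side boot [([367.7, 419.3], 0.81, [-506.6, -322.2]), ([310.1, 222.0], 0.77, [-397.9, 106.4]), ([201.9, 289.1], 0.58, [-26.2, -0.4]), ([414.2, 281.3], 0.3, [-619.7, -57.4])]
side stop_post [([223.7, 279.8], 0.63, [-185.1, -0.5])]
side clamp_bar [([103.7, 288.4], 0.56, [142.2, 10.2]), ([137.3, 292.6], 0.23, [-19.5, -20.0])]
side clamp_hinge [([140.6, 295.0], 0.78, [146.2, -2.0]), ([106.0, 288.4], 0.63, [341.7, 41.4]), ([206.8, 372.3], 0.29, [-128.8, -225.4])]
w boot_toe [([397.2, 244.7], 0.62)]
w stop_post [([381.2, 321.4], 0.8)]
w clamp_bar []
```

View pics/w3.png

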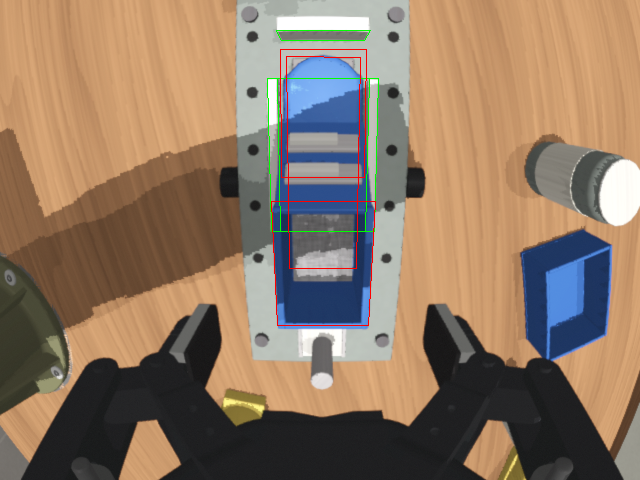

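Boot stands upright and centred, its toe about 17 mm short of the toe stop, with the post visible at (381, 321). Next, grip the post.

Run:
```python
from h import *
jp=np.array([.4986,.1227,1.3567]); ci=imaging.camera_info("wrist")
for x in(-.2,-.195,-.19,-.185,-.18): print(x,projw(place(jp,[x,0,.09]),ci)[:,::-1].round(1))
plan(np.r_[place(jp,[-.19,0,0])[0][:2],.062],jp[2]-np.pi/2)
```

```text
-0.2 [[391.6 322.3]]
-0.195 [[387.4 322.3]]
-0.19 [[383.2 322.3]]
-0.185 [[378.9 322.3]]
-0.18 [[374.5 322.3]]
t 11.4 shift mm [-135.4   -0.   135.8] turn deg [ 0.  -0.   0.1]
```

Call:
{"fn": "servo_tool", "kwargs": {
  "targets": [
    [[-0.03,0,0,0,0,0,-1],[-0.075,0,0,0,0,0,-1],[-0.115,0,0,0,0,0,-1],[-0.133,0,0.01,0,0,0,-1],[-0.133,0,0.05,0,0,0,-1],[-0.133,0,0.09,0,0,0,-1],[-0.133,0,0.125,0,0,0,-1],[-0.133,0,0.136,0,0,0,-1]]
  ]
}}

```text
time_s: 12.4
ee_pos: [0.457, -0.0605, 0.06]
orientation: [-0.001, 0.778, 0.628, -0.001]
ft_force: [0.3, 0.4, -0.1]
grip_width: 0.0853
grasp_force: 0.0
```

Call:
{"fn": "servo_tool", "kwargs": {
  "targets": [
    [[0,0,0,0,0,0,1],[0,0,0,0,0,0,1],[0,0,0,0,0,0,1],[0,0,0,0,0,0,1],[0,0,0,0,0,0,1],[0,0,0,0,0,0,1]]
  ],
  "grip_force": 40
}}

```text
time_s: 13.15
ee_pos: [0.4585, -0.0605, 0.0629]
orientation: [-0.0, 0.778, 0.628, 0.0]
ft_force: [-4.7, 0.1, 11.0]
grip_width: 0.0186
grasp_force: 38.9
```

Call:
{"fn": "servo_tool", "kwargs": {
  "targets": [
    [[0.004,0,0,0,0,0,1],[0.008,0,0,0,0,0,1],[0.012,0,0,0,0,0,1],[0.016,0,0,0,0,0,1],[0.02,0,0,0,0,0,1],[0.023,0,0,0,0,0,1],[0.026,0,0,0,0,0,1],[0.028,0,0,0,0,0,1]]
  ]
}}

```text
time_s: 14.15
ee_pos: [0.4642, -0.0344, 0.0629]
orientation: [0.001, 0.778, 0.628, -0.001]
ft_force: [-5.5, -4.2, 10.6]
grip_width: 0.0188
grasp_force: 38.9
```

Call:
{"fn": "servo_tool", "kwargs": {
  "targets": [
    [[0.001,0,0,0,0,0,1],[0.002,0,0,0,0,0,1],[0.003,0,0,0,0,0,1],[0.003,0,0,0,0,0,1]]
  ]
}}

```text
time_s: 14.65
ee_pos: [0.4649, -0.0314, 0.0629]
orientation: [0.001, 0.778, 0.628, -0.001]
ft_force: [-5.0, -3.6, 11.1]
grip_width: 0.0189
grasp_force: 38.9
```

Call:
{"fn": "servo_tool", "kwargs": {
  "targets": [
    [[0.001,0,0,0,0,0,1],[0.002,0,0,0,0,0,1],[0.002,0,0,0,0,0,1]]
  ]
}}

```text
time_s: 15.02
ee_pos: [0.4653, -0.0294, 0.0629]
orientation: [0.001, 0.778, 0.628, -0.001]
ft_force: [-5.5, -3.9, 11.5]
grip_width: 0.0186
grasp_force: 38.9
```

Call:
{"fn": "servo_tool", "kwargs": {
  "targets": [
    [[0.001,0,0,0,0,0,1],[0.002,0,0,0,0,0,1],[0.002,0,0,0,0,0,1]]
  ]
}}

```text
time_s: 15.4
ee_pos: [0.4655, -0.0284, 0.0629]
orientation: [0.002, 0.779, 0.628, -0.002]
ft_force: [-5.4, -6.9, 10.9]
grip_width: 0.0192
grasp_force: 39.0
```

Call:
{"fn": "servo_tool", "kwargs": {
  "targets": [
    [[0.001,0,0,0,0,0,1],[0.002,0,0,0,0,0,1],[0.002,0,0,0,0,0,1]]
  ]
}}

```text
time_s: 15.78
ee_pos: [0.4655, -0.0284, 0.0629]
orientation: [0.003, 0.779, 0.627, -0.003]
ft_force: [-7.3, -12.9, 11.6]
grip_width: 0.0188
grasp_force: 39.1
```

Force is climbing (13 N) with no further motion, so the boot is snug. At s=0.050 the post should be at -155 mm; the TCP reads -154.7 mm. Release and lift.

Call:
{"fn": "servo_tool", "kwargs": {
  "targets": [
    [[-0.0015,0,0,0,0,0,1],[-0.002,0,0,0,0,0,-0.5],[-0.002,0,0,0,0,0,-1],[-0.002,0,0,0,0,0,-1],[-0.002,0,0,0,0,0,-1],[-0.002,0,-0.04,0,0,0,-1],[-0.002,0,-0.09,0,0,0,-1],[-0.002,0,-0.14,0,0,0,-1]]
  ]
}}

```text
time_s: 16.77
ee_pos: [0.4658, -0.0263, 0.2031]
orientation: [-0.0, 0.778, 0.628, -0.0]
ft_force: [1.7, -0.4, -1.2]
grip_width: 0.085
grasp_force: 0.0
```

Run:
```python
from h import *
s=status.sense(); print(s["time_s"],s["ee_pos"],s["ft_force"])
jp=np.array([.4986,.1227,1.3567])
ci=imaging.camera_info("wrist"); im=imaging.capture("wrist"); O={}
for n in("scene","side"):
    i2=imaging.capture(n)
    for l in("clamp_bar","stop_post","boot_toe","boot_grip"):
        r=[d for d in spotter.tip_of(n,l)]; O[n,l]=r[0]["at"] if r else None; print(n,l,[(np.round(d["at"],1).tolist(),round(d["confidence"],2)) for d in r])
def inj(X): d=np.array(X)-[*jp[:2],0]; c,n=np.cos(jp[2]),np.sin(jp[2]); return np.array([c*d[0]+n*d[1],-n*d[0]+c*d[1],d[2]]).round(3)
print("bar",inj(tri(("scene",O["scene","clamp_bar"]),("side",O["side","clamp_bar"]))))
for B in [box(.095,.0951,.035,.02,.056)]: cv2.polylines(im,[cv2.convexHull(projw(place(jp,B),ci).round().astype(np.int32))],True,(0,255,0),1)
for B in (box(-.095,.095,.031,.02,.0201),box(-.085,-.005,.029,.138,.1381),box(.0,.09,.029,.082,.0821)):
    cv2.polylines(im,[cv2.convexHull(projw(place(jp,B),ci).round().astype(np.int32))],True,(0,0,255),1)
cv2.imwrite("pics/w4.png",im)
plan(np.r_[place(jp,[.2,0,0])[0][:2],.29],jp[2]-np.pi/2)
```

```text
16.775 [ 0.46579638 -0.02627356  0.20310781] [ 1.71001276 -0.42765292 -1.15144602]
scene clamp_bar [([217.4, 452.6], 0.83)]
scene stop_post [([226.9, 348.1], 0.89), ([277.5, 390.3], 0.48)]
scene boot_toe [([220.6, 340.4], 0.73), ([283.0, 425.5], 0.64), ([264.2, 195.0], 0.59)]
scene boot_grip [([174.5, 312.4], 0.83), ([217.1, 158.9], 0.66), ([234.1, 385.7], 0.65)]
side clamp_bar [([101.6, 290.1], 0.77)]
side stop_post [([212.1, 281.6], 0.72)]
side boot_toe [([136.1, 292.7], 0.74), ([277.5, 240.3], 0.62), ([324.9, 417.7], 0.59)]
side boot_grip [([298.3, 205.4], 0.83), ([366.7, 432.7], 0.7), ([181.8, 284.6], 0.56)]
bar [0.146 0.006 0.235]
t 17.325 shift mm [352.7   0.9 -89.3] turn deg [-0.1  0.   0.1]
```

View pics/w4.png

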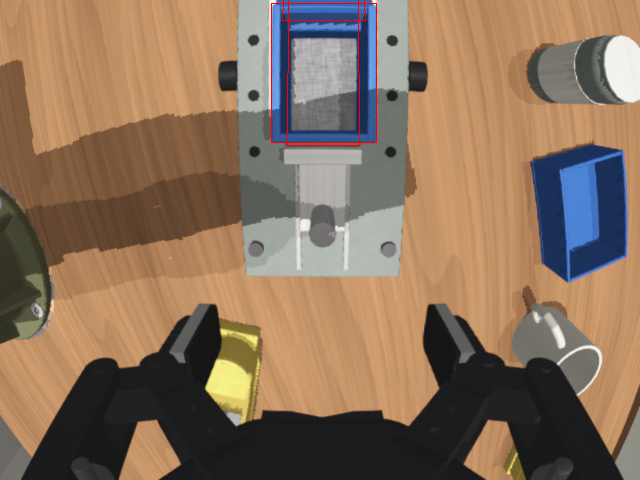

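The boot's collar (rows 3–142) coincides with the predicted home pose and the stop plate touches the heel. Now over the top of the bar, fingers shut.

Call:
{"fn": "servo_tool", "kwargs": {
  "targets": [
    [[0,0,-0.04,0,0,0,1],[0.03,0.001,-0.089,0,0,0,1],[0.085,0.001,-0.089,0,0,0,1],[0.14,0.001,-0.089,0,0,0,1],[0.195,0.001,-0.089,0,0,0,1],[0.25,0.001,-0.089,0,0,0,1],[0.305,0.001,-0.089,0,0,0,1],[0.353,0.001,-0.089,0,0,0,1]]
  ]
}}

```text
time_s: 18.32
ee_pos: [0.5417, 0.3204, 0.2899]
orientation: [-0.0, 0.778, 0.628, -0.0]
ft_force: [1.1, -0.4, 0.3]
grip_width: -0.0
grasp_force: 0.0
```

Call:
{"fn": "servo_tool", "kwargs": {
  "targets": [
    [[0,0,0,0,0,0,1],[0,0,0.03,0,0,0,1],[0,0,0.06,0,0,0,1],[0,0,0.075,0,0,0,1],[0,0,0.075,0,0,0,1]]
  ]
}}

```text
time_s: 18.95
ee_pos: [0.541, 0.3173, 0.2148]
orientation: [-0.0, 0.778, 0.628, -0.001]
ft_force: [0.4, -0.4, -0.3]
grip_width: 0.0001
grasp_force: 0.0
```

Run:
```python
from h import *
jp=np.array([.4986,.1227,1.3567])
plan(np.r_[place(jp,[.2,0,0])[0][:2],.215],jp[2]-np.pi/2); s=status.sense(); print(s["ft_force"],s["grip_width"])
```

```text
t 18.95 shift mm [ 0.8 -0.1 -0.2] turn deg [-0.1  0.1  0. ]
[ 0.40374528 -0.35197668 -0.26065217] 0.00013745078261839742
```

Call:
{"fn": "servo_tool", "kwargs": {
  "targets": [
    [[-0.015,0,0,0,0,0,1],[-0.03,0,-0.002,0,0,0,1],[-0.044,0,-0.004,0,0,0,1],[-0.056,0,-0.005,0,0,0,1],[-0.068,0,0,0,0,0,1],[-0.079,0,0.004,0,0,0,1],[-0.09,0,0.01,0,0,0,1],[-0.1,0,0.017,0,0,0,1]]
  ]
}}

```text
time_s: 19.95
ee_pos: [0.5203, 0.22, 0.1982]
orientation: [-0.0, 0.778, 0.628, -0.0]
ft_force: [0.7, 2.7, -0.1]
grip_width: 0.0001
grasp_force: 1.0
```

Call:
{"fn": "servo_tool", "kwargs": {
  "targets": [
    [[-0.009,0,0.008,0,0,0,1],[-0.017,0,0.016,0,0,0,1],[-0.025,0,0.026,0,0,0,1],[-0.032,0,0.036,0,0,0,1],[-0.037,0,0.047,0,0,0,1],[-0.042,0,0.058,0,0,0,1],[-0.045,0,0.069,0,0,0,1],[-0.045,0,0.074,0,0,0,1]]
  ]
}}

```text
time_s: 20.95
ee_pos: [0.5105, 0.1758, 0.1238]
orientation: [0.0, 0.778, 0.628, -0.001]
ft_force: [0.4, -1.1, 1.9]
grip_width: 0.0001
grasp_force: 0.6
```

Call:
{"fn": "servo_tool", "kwargs": {
  "targets": [
    [[-0.001,0,0.003,0,0,0,1],[-0.001,0,0.006,0,0,0,1],[-0.001,0,0.007,0,0,0,1],[-0.001,0,0.007,0,0,0,1]]
  ]
}}

```text
time_s: 21.45
ee_pos: [0.511, 0.1757, 0.1178]
orientation: [0.0, 0.778, 0.628, 0.0]
ft_force: [0.4, 0.2, -1.1]
grip_width: 0.0005
grasp_force: 0.0
```

Call:
{"fn": "servo_tool", "kwargs": {
  "targets": [
    [[0,0,0.001,0,0,0,1],[0,0,0.002,0,0,0,1],[0,0,0.003,0,0,0,1],[0,0,0.003,0,0,0,1]]
  ]
}}

```text
time_s: 21.95
ee_pos: [0.5112, 0.1758, 0.1162]
orientation: [0.0, 0.778, 0.628, 0.001]
ft_force: [-3.7, -1.9, 11.8]
grip_width: -0.0004
grasp_force: 5.6
```

Firm resistance at the level-arm height (bar top 117 mm). Lift away and verify.

Call:
{"fn": "servo_tool", "kwargs": {
  "targets": [
    [[0,0,-0.005,0,0,0,1],[0,0,-0.03,0,0,0,1],[-0.03,0,-0.08,0,0,0,1],[-0.07,0,-0.13,0,0,0,1],[-0.11,0,-0.17,0,0,0,1],[-0.13,0,-0.17,0,0,0,1],[-0.13,0,-0.17,0,0,0,1]]
  ]
}}

```text
time_s: 22.82
ee_pos: [0.4835, 0.0476, 0.2854]
orientation: [0.0, 0.779, 0.627, 0.001]
ft_force: [-0.1, 0.1, -0.5]
grip_width: 0.0002
grasp_force: 0.0
```

Run:
```python
from h import *
jp=np.array([.4986,.1227,1.3567]); print(status.sense()["ee_pos"])
def inj(X): d=np.array(X)-[*jp[:2],0]; c,n=np.cos(jp[2]),np.sin(jp[2]); return np.array([c*d[0]+n*d[1],-n*d[0]+c*d[1],d[2]]).round(3)
ci=imaging.camera_info("wrist"); im=imaging.capture("wrist")
S=imaging.capture("scene"); D=imaging.capture("side"); O=[]
for n in("scene","side"):
    r=spotter.tip_of(n,"clamp_bar"); print([(np.round(d["at"],1),d["confidence"]) for d in r]); O.append((n,r[0]["at"]))
print("bar",inj(tri(*O)),"exp .045 0 .108")
for B in (box(-.085,-.005,.029,.138,.1381),box(.036,.054,.045,.117,.1171)):
    cv2.polylines(im,[cv2.convexHull(projw(place(jp,B),ci).round().astype(np.int32))],True,(0,0,255),1)
k=lambda m:cv2.resize(m,(400,int(400*m.shape[0]/m.shape[1])),interpolation=cv2.INTER_CUBIC)
L=np.vstack([k(im),k(S[190:320,320:500])]); o=np.zeros((600,800,3),np.uint8); o[:min(600,len(L)),:400]=L[:600]; b=k(D[120:300,220:360])[:600]; o[:len(b),400:]=b
cv2.imwrite("pics/final.png",o)
```

```text
[0.48346292 0.04764116 0.28540869]
[(array([247.2, 410.2]), 0.81)]
[(array([161.9, 285.3]), 0.56)]
bar [0.038 0.011 0.108] exp .045 0 .108
```

View pics/final.png

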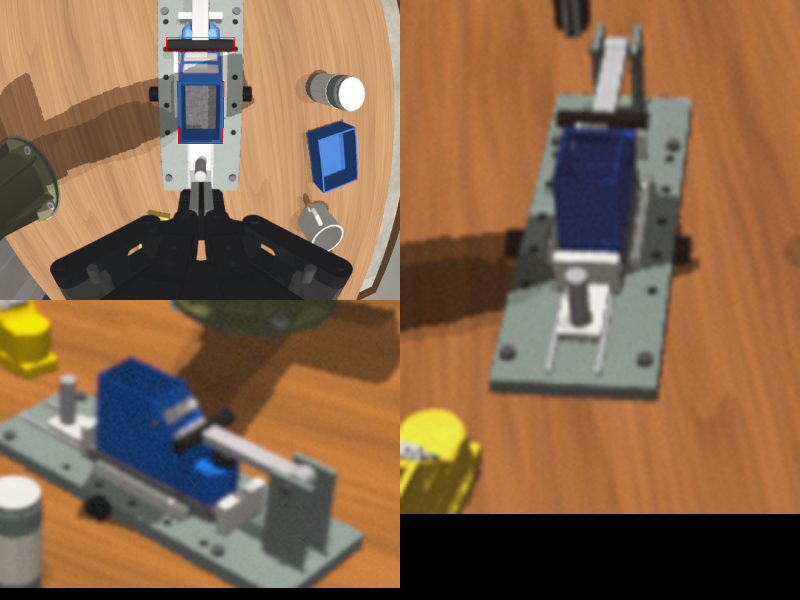

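The boot is home between the stops, the arm is level on the toe (bar at (45, 200) in the wrist panel, on its predicted outline), and the gripper is clear. Handing in.

```bash
python3 -c "
from h import *
print(manip.hand_in())"
```

```text
the job is handed in; nothing more can be done
None
```

The job is handed in, but the hand-in call returned no verdict. At the last look, the blue boot stood on the bed, snug between heel stop and toe stop, with the hold-down arm level on its toe. The gripper was clear, and I saw no contact with the can, mug, bin or screwdriver.

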